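# Demould a cast bracket and set it in the check gauge

## Robot

A 6-joint arm with a two-finger parallel gripper is mounted at the origin on a cart in front of the work surface, level with it; the furniture and walls round the work are solid. World frame = base frame: x ahead of the robot, y to its left, z up, the work surface at z = 0. Lengths are in mm, angles in rad, forces in N, time in s.
With the tool pointing down it reaches from about 275 to 875 mm from the base axis. Payload 12.5 kg.
Tool frame: the origin (TCP) lies between the finger pads; the fingertips stand 8 mm ahead of it and the grasp point (between the pads) lies 11 mm behind it; z points along the fingers, y is the line along which they close (so a half turn about z gives the same grasp; the last joint's range is limited). The gripper opens to 85 mm and grips with 20 to 120 N. Pads are 22 mm wide; open, the fingers measure 114 mm over their backs; the gripper's body (76 mm by 85 mm) begins 54 mm behind the grasp point. The pads swing forward as they close: fully open they stand 13 mm farther back than shut.
Start: joints at [-1.392, 0.351, 1.652, -0, 1.139, -0.085], TCP at [143.433, -530.953, 239.29] pointing down, gripper open.
Joint ranges: [-2.75, 2.75], [-0.79, 2.1], [0.01, 2.65], [-1.57, 4.71], [0.07, 3.14], [-2.87, 2.87]. Speed limits (rad/s): [2.22, 2.22, 2.79, 3.14, 3.14, 3.14].

## Interface

Orientations are given as [roll, pitch, yaw] about the fixed x, y, z axes, in that order (R = Rz(yaw) Ry(pitch) Rx(roll)).
In Python, from bench import monitor, optics, robot gives the robot as it stands.
- The arm moves only by the tool step_arm, never from a script. Its argument "series" is a list of rows, each an object with "dp": the shift along the tool's x, y, z in mm, a list of three; "rot": the turn, a rotation vector about the tool's x, y, z in rad, a list of three; "gripper": the closure, from -1 (fully open) to 1 (shut). A call has 1 to 8 rows; each row is the pose to reach, as a shift and turn from the pose commanded when the call began, along the tool's axes at that moment; what a row does not reach only later rows make up. A row lasts 1/8 s, in which the tool goes at most 62.5 mm and 10.7 degrees, less where a joint would pass 70% of its speed; a pose out of reach is approached as far as the arm can. A call with a gripper value outside its range is refused whole. The fingers move at their own pace and stop on an object; the grip force is fixed at half the most. Time passes only in rows, so rows that repeat a pose let the fingers close. It gives the time, the measured TCP pose, the force, the opening and the grip force at its end, in the units of the state.
- monitor.read_state(): the state, without advancing time (a new reading comes with each control period).
- optics.camera(name): name is "scene" or "top"; returns the picture (384x512x3 uint8, red, green, blue); there is no depth.
- optics.camera_info(name): a dict with "camera_matrix" (3x3 intrinsics, pixels), "distortion" ([k1, k2, p1, p2, k3] as OpenCV has them; the pictures are not rectified), "position" and "attitude" of the camera in the world. Camera axes: x right, y down, z forward; pixel columns grow to the right and rows downward; lengths in mm; the calibration is good to about 2 mm. A picture is of the moment at which its call begins. camera_info takes no time and is no camera call.
- robot.close_job(): hands the job in; it is judged then, once.
The state is a dict: "time": time; "joint_positions": joint angles; "joint_velocities": joint speeds; "tau": joint torques, N m; "tcp_pos": TCP position; "tcp_rot": TCP orientation; "force": force on the tool from outside, world axes, zero at the start; "torque": the same for the moment, N m; "opening": finger opening in mm; "grasp_force": force on a finger pad.
Only numpy, scipy, OpenCV 4.12 (cv2) and the standard library are available. Lean on these libraries where they do the work, as an engineer would, in place of code of your own. Each camera call takes 0.05 s, during which the arm holds its last target. There are 200 camera calls.

## Task

Turn the steel retaining dog aside until it is fully clear of the mould cavity, then lift the orange cast bracket straight up out of the aluminium mould, keeping it level. Lay it flat between the rails of the blue check gauge with its bare tongue end towards the brass stop, slide it gently along until you feel it come firmly up against the stop, then let go and leave it there. Do not shift the bottle, beaker, timer or dish standing round the work.

Things in the scene. Friction and masses are not known exactly. Their poses are not given: they have to be found in the camera images.
- mould: aluminium open casting mould, block 220 (x) x 130 (y) x 36 mm high, fixed. Origin at the centre of its underside, z up. Centred in its top is a cavity 134 (x) x 68 (y) mm, 22 mm deep (floor 14 mm above the origin). The retaining dog is pivoted at its +x end
- dog (a joint): angle in rad of the retaining dog, a flat steel bar 18 mm wide, 52 mm from pivot axis to tip, lying 2.5 mm above the mould's top. 0: it points along the mould's -x, over the bracket's tongue end. It turns either way to stops at +-1.65 (positive: anticlockwise from above) and stays where left; beyond 1.3 either way it is clear of the cavity
- dog_pivot (a point): point on the dog's pivot axis, at [86, 0, 48] mm in the mould's frame; the pivot head tops out 57 mm above the bench
- dog_knob (a point): centre of the black upright knob on the dog's free end, 16 mm across; the knob reaches from 13 mm below this point to 14 mm above it (top 82.5 mm above the bench). It is 42 mm from the pivot axis
- casting: orange cast bracket, loose, 0.2 to 0.4 kg, in the cavity with 2 mm play. Foot 130 (x) x 64 (y) x 20 mm; on it an upright rib to grip, 14 mm thick (y), x = -54 to +26 mm, z = 20 to 60 mm. Two bosses 6 mm high at x = -52, y = +-22 mm. Origin: centre of the foot's underside, z up, +x to the bare tongue end. Centre of mass near x = -3 mm
- casting_tongue (a point): middle of the end face of the bracket's tongue end, at [65, 0, 10] mm in the bracket's frame
- gauge: blue check gauge, fixed: plate 220 (x = -115 to +105) x 110 (y) x 12 mm thick; two steel rails along x, 72 mm apart inside (y = +-36 to +-48 mm), x = -95 to +55 mm, 14 mm high above the plate. Origin on the underside midway between the rails, z up, +x towards the stop. The bracket's foot goes on the plate, 12 mm above the origin
- gauge_stop: brass end stop of the gauge, 14 (x) x 80 (y) x 20 mm high, standing on the plate. Origin at the middle of the lower edge of its flat stop face (the face that looks to the gauge's -x), at [85, 0, 12] mm in the gauge's frame
- bottle: small clear lab bottle with blue cap, 57 mm across, 101 mm high, bystander; origin at the centre of its underside
- beaker: glass beaker, 52 mm across, 69 mm high, bystander; origin at the centre of its underside
- timer: flat cream bench timer, 62 x 62 x 18 mm, bystander; origin at the centre of its underside
- dish: round covered dish, 60 mm across, 15 mm high, bystander; origin at the centre of its underside
Things that resemble listed ones, but are neither listed nor needed, are in the scene too. Leave any red look-alike of the casting alone.

How it is judged (in metres and radians):
On the way, in this order (a step that is already met when the one before it is completed fails the run):
1. the dog is turned clear of the cavity (beyond 1.3 rad either way) while the bracket still lies in the mould ((value of joint dog above 1.3 rad or value of joint dog below -1.3 rad) and z of casting in the frame of mould below 0.03 m), for 0.2 s.
2. the bracket is lifted clear of the mould: its underside more than 10 mm above the mould's top (z of casting in the frame of mould above 0.046 m), for 0.1 s.
3. the bracket's foot lies on the gauge plate between the rails (z of casting in the frame of gauge below 0.017 m and y of casting in the frame of gauge between -0.008 and 0.008 m and x of casting in the frame of gauge between -0.1 and 0.03 m), for 0.1 s.
4. the bracket is felt against the brass stop: it presses on it with more than 0.5 N (contact force between casting and gauge_stop above 0.5 N).
At the end, for the whole second after the job is handed in: The bracket rests flat on the gauge plate between the rails (underside within 3 mm of the plate, tilt under 0.05 rad, turned under 0.1 rad, sideways within 8 mm), its tongue end face within 2.5 mm of the stop face, at rest (x of casting_tongue in the frame of gauge between 0.0825 and 0.088 m and y of casting_tongue in the frame of gauge between -0.008 and 0.008 m and z of casting in the frame of gauge between 0.009 and 0.015 m and angle between casting's own z axis and vertical below 0.05 rad and angle between the x axis of casting and the x axis of gauge, either way round below 0.1 rad and linear speed of casting below 0.02 m/s); the robot touches nothing.
It fails at once if the bracket is tipped more than 0.35 rad (20 degrees) from level (angle between casting's own z axis and vertical above 0.35 rad).
It fails at once if the bracket is dropped or rammed: it moves faster than 0.35 m/s when its underside is within 18 mm of the gauge plate (z of casting in the frame of gauge below 0.03 m and horizontal distance between casting and gauge below 0.1 m and linear speed of casting above 0.35 m/s).
It fails at once if the bottle, beaker, timer or dish is moved more than 30 mm (distance of any of bottle, beaker, timer, dish from where it was at the start of the episode above 0.03 m).
It also fails if it takes over 58 s, if anything falls off the work surface, if the arm or the gripper's body presses on something with over 40 N, if the wrist force passes 120 N, or if a joint passes its speed limit or range.

## Working session

There is one attempt and no reset: what is moved stays moved. The work goes in short steps, Python scripts to look and compute and a tool call to move; the robot and the scene stay as the last step left them, time stands still between calls to the robot, and variables do not carry over. Pictures are saved under pics/ and viewed, at most 10 in all, crops included, and the job is handed in when it is done.

Besides the shell and the picture viewer there is one more tool, called after ">>>" as name(argument=value, ...) on one line, values as JSON. step_arm: Moves the arm, as the interface text tells. Its arguments: {"type":"object","properties":{"series":{"type":"array"}},"required":["series"]}

```bash
mkdir -p pics; ls; python3 - <<'E'
from bench import monitor, optics, robot
import cv2
for n in("scene","top"):
    im=optics.camera(n); cv2.imwrite(f"pics/{n}0.png",im[:,:,::-1]); i=optics.camera_info(n); print(n,i)
s=monitor.read_state(); print(s)
E
```

```text
pics
scene {'camera_matrix': array([[474.67259357,   0.        , 258.32271736],
       [  0.        , 474.67259357, 199.35751278],
       [  0.        ,   0.        ,   1.        ]]), 'distortion': array([-0.11462281,  0.        ,  0.        ,  0.        ,  0.        ]), 'position': array([-437.19821409, 1067.67159291,  991.04078692]), 'attitude': array([-2.10277165e+00,  2.24409251e-03, -2.42274345e+00])}
top {'camera_matrix': array([[347.38518976,   0.        , 250.66705347],
       [  0.        , 347.38518976, 186.77740527],
       [  0.        ,   0.        ,   1.        ]]), 'distortion': array([-0.02246344,  0.        ,  0.        ,  0.        ,  0.        ]), 'position': array([ 422.72874138,  -89.50868574, 1412.6294375 ]), 'attitude': array([-3.00261313, -0.01814265, -1.54890472])}
{'time': 0.1, 'joint_positions': array([-1.39162279e+00,  3.51154945e-01,  1.65235516e+00,  5.62362420e-06,
        1.13908625e+00, -8.45522395e-02]), 'joint_velocities': array([ 0.00026427, -0.00299278, -0.00253201,  0.00114254, -0.00056948,
       -0.00011516]), 'tau': array([ 1.50252294e-03, -5.06831574e+01, -2.91876698e+01, -7.84300437e-05,
        2.66905554e-03,  1.71267561e-05]), 'tcp_pos': array([ 143.37426185, -530.69031494,  238.82913767]), 'tcp_rot': array([-3.14059297e+00, -8.98511041e-05,  2.63723373e-01]), 'force': array([-0.45630541,  0.31119195,  0.76975787]), 'torque': array([-0.00654168,  0.06456965,  0.05969421]), 'grasp_force': 0.0, 'opening': 85.16605157314335}
```

View pics/top0.png

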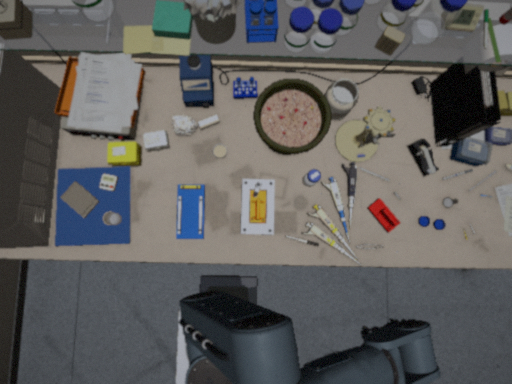

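View pics/scene0.png

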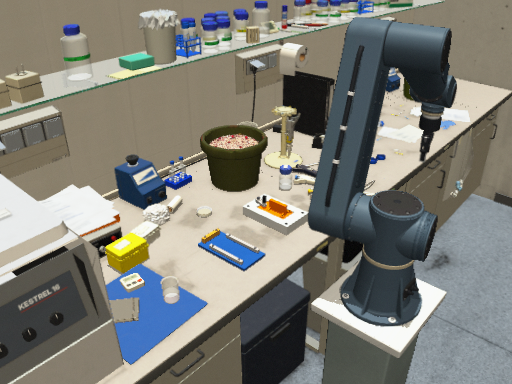

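The top view shows the mould with the orange bracket at about (258,206), the gauge at (190,211) and the red look-alike at (384,215). The bottle is at (312,177), the dish at (220,152), the timer at (108,182) and the beaker at (112,218). Things that could be mistaken for the bracket are the red casting at (384,215) and the orange tray at (68,90). I choose the orange part in the white mould at (258,206) and check it in a crop.

```bash
python3 - <<'E'
import cv2,numpy as np
a=cv2.imread("pics/top0.png")[140:260,160:330]; b=cv2.imread("pics/scene0.png")[160:280,180:330]
cv2.imwrite("pics/c1.png",np.vstack([cv2.resize(a[:,:170],(680,480),interpolation=cv2.INTER_CUBIC)]))
cv2.imwrite("pics/c2.png",cv2.resize(b,(750,600),interpolation=cv2.INTER_CUBIC))
E
```

```text
(no output)
```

View pics/c1.png

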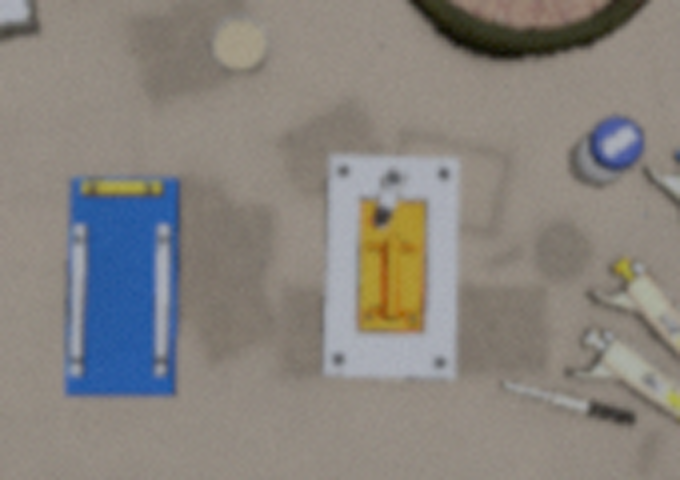

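View pics/c2.png

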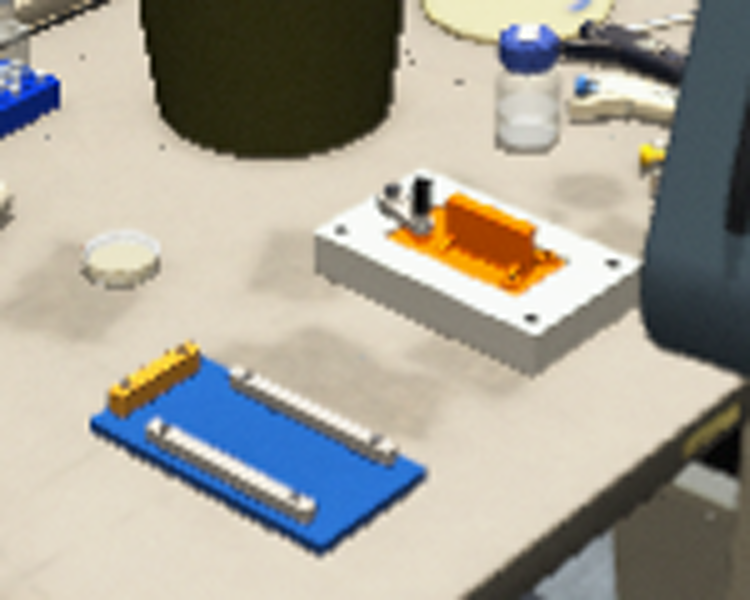

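The crops confirm it. The orange bracket lies in the white mould with its tongue up in the top view (world +x). The dog's pivot is at about top pixel (258,184.5) and the black knob top at about (255.5,193.8). The brass stop is at the gauge's far (+x) end. Next I measure these.

```bash
cat > h.py <<'E'
import cv2,numpy as np
from scipy.spatial.transform import Rotation as R
from bench import optics
def cam(n):
    i=optics.camera_info(n); return i["camera_matrix"],i["distortion"],R.from_euler("xyz",i["attitude"]).as_matrix(),i["position"]
def ray(n,px,z):
    K,d,A,p=cam(n); u=cv2.undistortPoints(np.float64(px).reshape(-1,1,2),K,d)[:,0]
    r=np.c_[u,np.ones(len(u))]@A.T; return (p+r*((z-p[2])/r[:,2])[:,None])[:,:2]
def proj(n,P):
    K,d,A,p=cam(n); return cv2.projectPoints((np.float64(P).reshape(-1,3)-p)@A,np.zeros(3),np.zeros(3),K,d)[0][:,0]
def hsv(im): return cv2.cvtColor(im,cv2.COLOR_RGB2HSV)
def blob(m,box):
    x0,y0,x1,y1=box; k=np.zeros(m.shape,np.uint8); k[y0:y1,x0:x1]=(m[y0:y1,x0:x1]>0)*255
    c=max(cv2.findContours(k,cv2.RETR_EXTERNAL,cv2.CHAIN_APPROX_NONE)[0],key=cv2.contourArea); return c[:,0]
def rect(n,c,z):
    w=ray(n,c,z).astype(np.float32); (x,y),(a,b),t=cv2.minAreaRect(w)
    if a<b: a,b,t=b,a,t+90
    t=(t+90)%180-90
    return np.round([x,y,a,b,t],1)
E
python3 - <<'E'
from h import *
T=cv2.imread("pics/top0.png")[:,:,::-1].copy();S=cv2.imread("pics/scene0.png")[:,:,::-1].copy()
for n,im,mb,gb in(("top",T,(238,174,280,240),(170,180,210,242)),("scene",S,(235,190,312,240),(190,225,270,272))):
    h=hsv(im); 
    blue=cv2.inRange(h,(100,150,60),(125,255,255))
    og=cv2.inRange(h,(5,170,90),(24,255,255)); white=cv2.inRange(h,(0,0,150 if n=="top" else 190),(180,45,255))
    print(n,"blue",rect(n,blob(blue,gb),12)); 
    if n=="top": print("white",rect(n,blob(white,mb),36))
    else: print("white(z36)",rect(n,blob(white|og,mb),36))
    print("orange",rect(n,blob(og,mb),34))
    dk=cv2.inRange(h,(0,0,0),(180,255,75)); 
    box=(251,182,262,198) if n=="top" else (258,193,270,205)
    x0,y0,x1,y1=box; print(im[y0:y1,x0:x1].sum(2)//3)
    br=cv2.inRange(h,(18,120,90),(32,255,255)); bb=(176,180,206,192) if n=="top" else (196,225,224,246)
    c=blob(br,bb); print("stop",rect(n,c,32), c.min(0),c.max(0))
# predicted pixel checks
E
```

```text
top blue [513.7 130.5 205.3 101.6   1.6]
white [ 541.3 -142.2  232.7  136.4   -1. ]
orange [ 539.8 -139.1  119.6   52.     1. ]
[[176 175 174 175 171 164 143 142 154 166 168]
 [174 176 176 175 164 144 115 109 126 151 158]
 [173 173 175 166 145 125  99  92 109 137 150]
 [175 174 175 165 134 128 114 108 119 144 156]
 [175 176 175 165 139 137 139 144 149 155 165]
 [179 172 171 164 154 153 155 159 157 163 171]
 [166 164 162 154 160 167 167 164 153 159 168]
 [135 140 139 137 159 172 173 165 147 145 152]
 [122 121 123 128 156 166 172 161 143 133 129]
 [123 117 109 111 125 144 156 153 135 122 119]
 [119 114  97  80  87 100 120 128 123 120 124]
 [122 113  86  65  63  68  91 116 122 121 122]
 [118 106  84  58  54  68  92 113 119 122 121]
 [118 106  89  68  67  84 111 121 121 122 119]
 [120 111  97  94 109 118 120 121 118 122 121]
 [122 120 110 117 124 125 123 117 120 122 121]]
stop [611.5 134.5  44.    4.  -88.6] [184 186] [195 187]
scene blue [508.7 136.6 220.7 111.5   1.3]
white(z36) [ 527.3 -113.9  347.7  300.   -49. ]
orange [ 5.381e+02 -1.512e+02  1.274e+02  8.470e+01  2.000e-01]
[[211 211 210 209 212 216 221 217 211 208 209 207]
 [212 212 212 216 221 235 245 239 224 218 212 205]
 [209 211 223 239 235 146 162 209 225 248 241 224]
 [177 191 237 246 197  28  27  41 152 249 249 248]
 [ 93 113 201 243 132  23  21  59 184 249 249 248]
 [ 64 102 213 230 131  10  10  56 183 249 249 248]
 [106 144 227 178 129  11  11  58 182 248 245 216]
 [177 187 196 222 109  11  14  53 173 242 220 114]
 [171 233 235 224 110  15  15  39 106 129 132  83]
 [ 99 152 233 226 115  37  33  63 131 137 133  89]
 [149 111 134 217 139 109  99 132 186 138 132  89]
 [243 168 109 105 148 126 133 134 188 138 133  90]]
stop [603.9 140.2  91.5  27.1  90. ] [202 228] [219 241]
```

```bash
cat >> h.py <<'E'
def soft(n,g,box,thr,z):
    x0,y0,x1,y1=box; k=8
    b=cv2.resize(np.float32(g[y0:y1,x0:x1]),None,fx=k,fy=k,interpolation=cv2.INTER_CUBIC)
    m=np.uint8(b>thr)*255
    c=max(cv2.findContours(m,cv2.RETR_EXTERNAL,cv2.CHAIN_APPROX_NONE)[0],key=cv2.contourArea)[:,0]
    px=(c+.5)/k-.5+[x0,y0]; return px,rect(n,px,z)
E
python3 - <<'E'
from h import *
T=cv2.imread("pics/top0.png")[:,:,::-1].astype(float);S=cv2.imread("pics/scene0.png")[:,:,::-1].astype(float)
for n,im,mb,gb in(("top",T,(238,174,280,240),(170,180,212,244)),("scene",S,(240,193,310,240),(192,225,270,274))):
    for t in(30,60,90): print(n,"gauge",t,soft(n,im[...,2]-im[...,0],gb,t,12)[1])
    for t in(60,90): print(n,"orange foot",soft(n,im[...,0]-im[...,2],mb,t,34)[1])
    if n=="top":
        for t in(160,170,180,190): print("mould",t,soft(n,im.min(2),mb,t,36)[1])
print(T[206,235:285].min(1).astype(int)); print(T[170:245,246].min(1).astype(int)); 
print(T[211,170:212].astype(int)[:,[0,2]].tolist()); print(T[180:245,190].astype(int)[:,[0,2]].tolist())
s=S[190:256,235:315].min(2)
# scene mould top corners: where?
w=np.uint8(S.min(2)>200)*255
px,r=soft("scene",S.min(2),(240,190,310,240),215,36)
for f in ([-1,0],[1,0],[0,-1],[0,1]): print("ext",f,px[np.argmax(px@f)], ray("scene",px[np.argmax(px@f)],36))
E
```

```text
top gauge 30 [515.3 130.3 220.5 111.9   1.3]
top gauge 60 [515.3 130.2 216.4 108.1   1.3]
top gauge 90 [514.6 130.4 211.9 102.8   1.2]
top orange foot [ 5.394e+02 -1.395e+02  1.287e+02  6.330e+01  3.000e-01]
top orange foot [ 5.395e+02 -1.394e+02  1.250e+02  5.950e+01  2.000e-01]
mould 160 [ 5.397e+02 -1.399e+02  2.194e+02  1.275e+02 -3.000e-01]
mould 170 [ 4.976e+02 -9.030e+01  7.700e+01  2.160e+01  2.000e-01]Traceback (most recent call last):
  File "<stdin>", line 7, in <module>
  File "h.py", line 24, in soft
    c=max(cv2.findContours(m,cv2.RETR_EXTERNAL,cv2.CHAIN_APPROX_NONE)[0],key=cv2.contourArea)[:,0]
      ~~~^^^^^^^^^^^^^^^^^^^^^^^^^^^^^^^^^^^^^^^^^^^^^^^^^^^^^^^^^^^^^^^^^^^^^^^^^^^^^^^^^^^^
ValueError: max() iterable argument is empty
```

```bash
python3 - <<'E'
from h import *
T=cv2.imread("pics/top0.png")[:,:,::-1].astype(float);S=cv2.imread("pics/scene0.png")[:,:,::-1].astype(float)
for t in(145,150,155,160): print("mould",t,soft("top",T.min(2),(238,174,280,240),t,36)[1])
for t in(30,60,90): print("scene gauge",t,soft("scene",S[...,2]-S[...,0],(192,225,270,274),t,12)[1])
px,r=soft("scene",S.min(2),(240,190,312,240),215,36)
for f in ([-1,0],[1,0],[0,-1],[0,1]): p=px[np.argmax(px@f)]; print("ext",p, ray("scene",p,36)[0])
# dog: knob top / pivot head
K=np.uint8(cv2.resize(T[188:200,248:262].max(2).astype(np.float32),None,fx=8,fy=8,interpolation=cv2.INTER_CUBIC)<95)*255
c=max(cv2.findContours(K,0,1)[0],key=cv2.contourArea); (x,y),r=cv2.minEnclosingCircle(c); M=cv2.moments(c)
p=[(M['m10']/M['m00']+.5)/8-.5+248,(M['m01']/M['m00']+.5)/8-.5+188]; print("knob top px",p,r/8,ray("top",p,82),ray("top",p,68))
P=np.array([86,0,57.]);print("pivot exp",proj("top",[[539.7+86,-139.9,57]]),"seen ~258.2,184.3")
for a in np.radians([-25,-15,0,15,25]): 
    k=[539.7+86-42*np.cos(a),-139.9-42*np.sin(a),82]; print(round(np.degrees(a)),k,proj("top",[k])[0],proj("scene",[k])[0])
# scene red/knob
print(S[190:206,255:272].max(2).astype(int))
E
```

```text
mould 145 [ 5.396e+02 -1.399e+02  2.250e+02  1.335e+02 -3.000e-01]
mould 150 [ 5.396e+02 -1.398e+02  2.230e+02  1.315e+02 -4.000e-01]
mould 155 [ 5.395e+02 -1.399e+02  2.210e+02  1.294e+02 -4.000e-01]
mould 160 [ 5.397e+02 -1.399e+02  2.194e+02  1.275e+02 -3.000e-01]
scene gauge 30 [510.1 135.3 227.7 119.3   1.2]
scene gauge 60 [510.5 134.8 224.4 115.7   1.1]
scene gauge 90 [511.3 133.7 221.5 112.    1.4]
ext [242.6875 205.5625] [647.51066076 -76.53403413]
ext [307.0625 212.1875] [ 430.05199033 -201.09953686]
ext [263.5625 193.1875] [ 649.39684667 -203.12286893]
ext [286.1875 226.1875] [430.6580673 -74.0792444]
knob top px [254.9749446290144, 193.6858042635659] 2.0132253170013428 [[ 582.87017723 -126.78081969]] [[ 584.55507915 -127.17297235]]
pivot exp [[258.3225258  183.74562325]] seen ~258.2,184.3
-25 [np.float64(587.6350729444607), np.float64(-122.15003300689062), 82] [253.80094441 192.43166726] [262.06576792 195.92604799]
-15 [np.float64(585.1311152958592), np.float64(-129.02960010569413), 82] [255.56907091 193.11812479] [263.73484917 195.46113128]
0 [np.float64(583.7), np.float6
[... 762 characters left out ...]
209 188 200 240 248 201  29  28  42 155 250 250 250 243 226]
 [226 211  97  95 114 205 245 135  24  23  60 188 250 250 250 250 248]
 [219 197  68  64 108 222 232 134  12  12  58 188 250 250 249 249 248]
 [186 223 128 111 152 235 184 132  12  12  59 187 250 247 244 248 250]
 [171 116 171 187 197 207 231 117  12  14  55 178 244 227 185 227 247]
 [189 105 121 182 240 242 233 117  17  16  45 138 205 192 159 165 164]
 [245 127  94 104 159 238 234 122  40  35  89 217 250 246 188 166 166]
 [250 246 174 153 119 144 227 148 116 105 158 245 250 246 187 164 164]
 [251 250 250 246 177 119 115 158 134 140 142 218 250 247 188 165 164]
 [250 249 246 233 198 145 144 111 126 155 116 170 250 247 188 162 166]]
```

Both views agree on the mould at (539.6,-139.6), yaw ≈ -0.3°. The gauge plate centre is about (514,131), yaw about 1.3°. The knob is at about (585.5,-127.5), dog ≈ -0.31 rad, so I'll turn it further negative by caging the knob loosely between the fingers. First I move above the knob.

>>> step_arm(series=[{"dp": [266, -137, 20], "rot": [0, 0, 0.29], "gripper": -0.5}, {"dp": [532, -274, 40], "rot": [0, 0, 0.574], "gripper": 0.34}, {"dp": [532, -274, 40], "rot": [0, 0, 0.574], "gripper": 0.34}, {"dp": [532, -274, 40], "rot": [0, 0, 0.574], "gripper": 0.34}, {"dp": [532, -274, 40], "rot": [0, 0, 0.574], "gripper": 0.34}, {"dp": [532, -274, 40], "rot": [0, 0, 0.574], "gripper": 0.34}, {"dp": [532, -274, 40], "rot": [0, 0, 0.574], "gripper": 0.34}, {"dp": [532, -274, 40], "rot": [0, 0, 0.574], "gripper": 0.34}])

```text
time: 1.1
tcp_pos: [502.8, -203.0, 206.7]
tcp_rot: [3.142, 0.0, -0.31]
force: [-0.0, -1.3, 0.9]
opening: 28.1
grasp_force: 0.0
```

>>> step_arm(series=[{"dp": [28, -48, 0], "rot": [0, 0, 0], "gripper": 0.34}, {"dp": [56, -97, 30], "rot": [0, 0, 0], "gripper": 0.34}, {"dp": [56, -97, 87], "rot": [0, 0, 0], "gripper": 0.34}, {"dp": [56, -97, 87], "rot": [0, 0, 0], "gripper": 0.34}])

```text
time: 1.6
tcp_pos: [582.1, -128.2, 116.2]
tcp_rot: [3.141, 0.008, -0.309]
force: [-0.4, 0.4, 1.3]
opening: 28.2
grasp_force: 0.0
```

```bash
python3 - <<'E'
from h import *
from bench import monitor
s=monitor.read_state(); print(s["tcp_pos"],s["tcp_rot"],s["joint_positions"],s["opening"])
im=optics.camera("scene"); cv2.imwrite("pics/k.png",cv2.resize(im[150:250,210:330,::-1],(720,600),interpolation=cv2.INTER_CUBIC))
E
```

```text
[ 582.14382249 -128.23687745  116.1897227 ] [ 3.14140919  0.00842943 -0.30930293] [-2.94880554e-01  5.82734780e-01  1.62317203e+00 -7.63933167e-05
  9.44117042e-01  1.58526299e+00] 28.22966036630705
```

View pics/k.png

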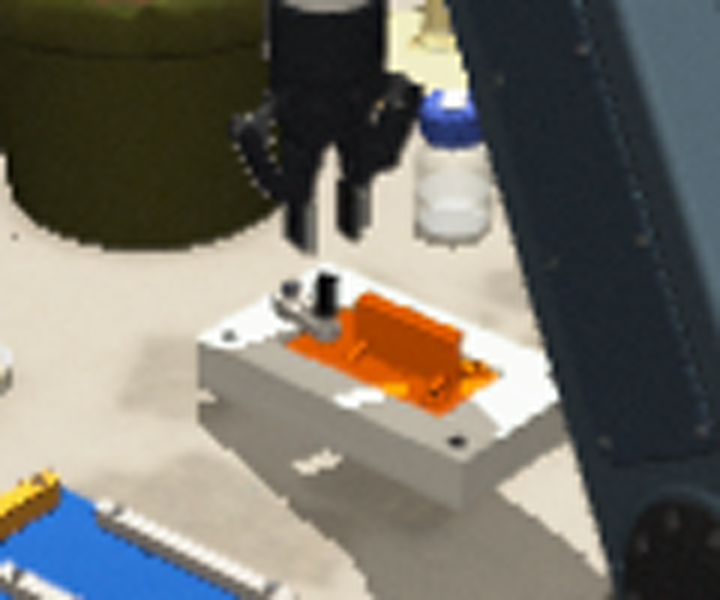

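The finger gap at crop (328,240) stands right above the knob at (326,295). I lower the fingers around it.

>>> step_arm(series=[{"dp": [2.5, -2, 15], "rot": [0, 0, 0], "gripper": 0.34}, {"dp": [2.5, -2, 30], "rot": [0, 0, 0], "gripper": 0.34}, {"dp": [2.5, -2, 46], "rot": [0, 0, 0], "gripper": 0.34}, {"dp": [2.5, -2, 46], "rot": [0, 0, 0], "gripper": 0.34}])

```text
time: 2.15
tcp_pos: [586.7, -128.2, 72.6]
tcp_rot: [3.142, 0.002, -0.31]
force: [0.2, -0.3, 0.6]
opening: 28.2
grasp_force: 0.0
```

>>> step_arm(series=[{"dp": [0, -9.5, 0], "rot": [0, 0, 0.17], "gripper": 0.34}, {"dp": [3, -18, 0], "rot": [0, 0, 0.34], "gripper": 0.34}, {"dp": [7.5, -26, 0], "rot": [0, 0, 0.51], "gripper": 0.34}, {"dp": [14, -32.5, 0], "rot": [0, 0, 0.68], "gripper": 0.34}, {"dp": [21.5, -38, 0], "rot": [0, 0, 0.85], "gripper": 0.34}, {"dp": [30, -41, 0], "rot": [0, 0, 0.94], "gripper": 0.34}, {"dp": [30, -41, 0], "rot": [0, 0, 0.94], "gripper": 0.34}])

```text
time: 3.02
tcp_pos: [628.9, -98.4, 74.2]
tcp_rot: [-3.141, -0.0, -1.249]
force: [-0.9, -0.4, -0.4]
opening: 28.3
grasp_force: 0.0
```

```bash
python3 - <<'E'
from h import *
from bench import monitor
s=monitor.read_state(); print(s["tcp_pos"],s["tcp_rot"],s["joint_positions"],s["opening"],s["force"])
E
```

```text
[628.94853114 -98.37681336  74.18763235] [-3.14102835e+00 -3.55569418e-04 -1.24933129e+00] [-2.28264047e-01  6.99479619e-01  1.53103034e+00 -1.05798886e-05
  9.10415754e-01  2.59186996e+00] 28.271329466257157 [-0.88442242 -0.40430408 -0.38296572]
```

>>> step_arm(series=[{"dp": [0, 0, -40], "rot": [0, 0, 0], "gripper": 0.34}, {"dp": [0, 0, -90], "rot": [0, 0, 0], "gripper": 0.34}, {"dp": [0, 0, -110], "rot": [0, 0, 0], "gripper": 0.0}, {"dp": [0, 0, -110], "rot": [0, 0, -0.18], "gripper": -0.3}, {"dp": [0, 0, -110], "rot": [0, 0, -0.36], "gripper": -0.3}, {"dp": [0, 0, -110], "rot": [0, 0, -0.54], "gripper": -0.3}, {"dp": [0, 0, -110], "rot": [0, 0, -0.72], "gripper": -0.3}, {"dp": [0, 0, -110], "rot": [0, 0, -0.9], "gripper": -0.3}])

```text
time: 4.03
tcp_pos: [628.3, -98.5, 184.2]
tcp_rot: [-3.142, -0.0, -0.342]
force: [-1.1, 0.2, 0.1]
opening: 55.5
grasp_force: 0.0
```

```bash
python3 - <<'E'
from h import *
from bench import monitor
s=monitor.read_state(); print(s["tcp_pos"],s["tcp_rot"],s["opening"],s["force"])
a=optics.camera("scene")[180:250,230:320,::-1]
b=optics.camera("top")[165:245,225:295,::-1]
cv2.imwrite("pics/d.png",np.hstack([cv2.resize(a,(450,350),interpolation=2),cv2.resize(b,(306,350),interpolation=2)]))
E
```

```text
[628.33215763 -98.50101641 184.20863834] [-3.14158439e+00 -4.78024872e-04 -3.41807796e-01] 55.48452058474214 [-1.06872489  0.1581663   0.09061469]
```

View pics/d.png

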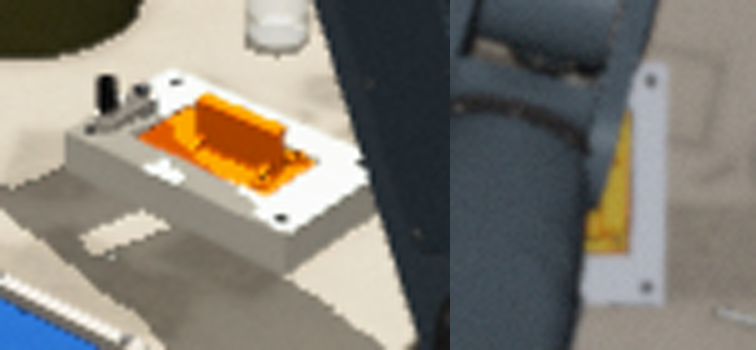

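The dog now points toward +y, with its knob top at scene (251.4,195.2) and its pivot at about (258.4,198.4). I check the angle.

```bash
python3 - <<'E'
from h import *
for b in(1.2,1.3,1.4,1.5,1.6): print(b,proj("scene",[[625.6-42*np.cos(b),-140.3+42*np.sin(b),82.5]]))
im=optics.camera("scene"); x0,y0=244,188; m=cv2.resize(im[y0:206,x0:257].max(2),None,fx=8,fy=8,interpolation=2)<80
c=max(cv2.findContours(np.uint8(m)*255,0,1)[0],key=cv2.contourArea); x,y,w,h=cv2.boundingRect(c); print(x0+x/8-.5,x0+(x+w)/8-.5,y0+y/8-.5,y0+(y+h)/8-.5)
E
```

```text
1.2 [[253.96791809 195.936312  ]]
1.3 [[252.95914208 195.72505051]]
1.4 [[252.00059108 195.46459056]]
1.5 [[251.1021863  195.15780799]]
1.6 [[250.27312713 194.80806949]]
249.125 253.0 194.75 202.5
```

The knob column of 251.06 gives a dog angle of about -1.5 rad, so it is clear. Now I move over the rib and down.

>>> step_arm(series=[{"dp": [-37, 35, 0], "rot": [0, 0, -0.17], "gripper": -0.3}, {"dp": [-74, 70, 0], "rot": [0, 0, -0.336], "gripper": -0.3}, {"dp": [-74, 70, 0], "rot": [0, 0, -0.336], "gripper": -0.3}, {"dp": [-74, 70, 40], "rot": [0, 0, -0.336], "gripper": -0.3}, {"dp": [-74, 70, 80], "rot": [0, 0, -0.336], "gripper": -0.3}, {"dp": [-74, 70, 80], "rot": [0, 0, -0.336], "gripper": -0.3}])

```text
time: 4.92
tcp_pos: [534.1, -138.1, 102.0]
tcp_rot: [-3.14, 0.004, -0.017]
force: [-0.7, 0.1, 0.2]
opening: 55.6
grasp_force: 0.0
```

>>> step_arm(series=[{"dp": [1, 1.5, 20], "rot": [0, 0, 0], "gripper": -0.3}, {"dp": [1, 1.5, 40], "rot": [0, 0, 0], "gripper": -0.3}, {"dp": [1, 1.5, 53], "rot": [0, 0, 0], "gripper": -0.3}, {"dp": [1, 1.5, 53], "rot": [0, 0, 0], "gripper": -0.3}, {"dp": [1, 1.5, 53], "rot": [0, 0, 0], "gripper": -0.3}])

```text
time: 5.55
tcp_pos: [536.6, -140.4, 51.9]
tcp_rot: [3.141, -0.001, -0.015]
force: [-0.1, 0.4, -0.6]
opening: 55.8
grasp_force: 0.0
```

>>> step_arm(series=[{"dp": [0, 0, 0], "rot": [0, 0, 0], "gripper": 0.2}, {"dp": [0, 0, 0], "rot": [0, 0, 0], "gripper": 0.5}, {"dp": [0, 0, 0], "rot": [0, 0, 0], "gripper": 0.6}, {"dp": [0, 0, 0], "rot": [0, 0, 0], "gripper": 0.8}, {"dp": [0, 0, 0], "rot": [0, 0, 0], "gripper": 1}, {"dp": [0, 0, 0], "rot": [0, 0, 0], "gripper": 1}, {"dp": [0, 0, 0], "rot": [0, 0, 0], "gripper": 1}])

```text
time: 6.42
tcp_pos: [536.1, -140.3, 51.1]
tcp_rot: [3.141, -0.0, -0.014]
force: [-1.0, -1.0, 5.4]
opening: 13.4
grasp_force: 59.1
```

The rib is gripped: opening 13.4 mm, 59 N. I lift slowly and straight.

>>> step_arm(series=[{"dp": [0, 0, -6], "rot": [0, 0, 0], "gripper": 1}, {"dp": [0, 0, -14], "rot": [0, 0, 0], "gripper": 1}, {"dp": [0, 0, -24], "rot": [0, 0, 0], "gripper": 1}, {"dp": [0, 0, -36], "rot": [0, 0, 0], "gripper": 1}, {"dp": [0, 0, -50], "rot": [0, 0, 0], "gripper": 1}, {"dp": [0, 0, -65], "rot": [0, 0, 0], "gripper": 1}, {"dp": [0, 0, -80], "rot": [0, 0, 0], "gripper": 1}, {"dp": [0, 0, -80], "rot": [0, 0, 0], "gripper": 1}])

```text
time: 7.42
tcp_pos: [536.6, -140.4, 132.3]
tcp_rot: [3.141, -0.002, -0.014]
force: [0.4, -0.1, -2.1]
opening: 13.4
grasp_force: 58.6
```

>>> step_arm(series=[{"dp": [-2, -20, -6], "rot": [0, 0, 0], "gripper": 1}, {"dp": [-5, -55, -6], "rot": [0, 0, -0.01], "gripper": 1}, {"dp": [-9, -100, -6], "rot": [0, 0, -0.015], "gripper": 1}, {"dp": [-13, -145, -6], "rot": [0, 0, -0.02], "gripper": 1}, {"dp": [-17, -190, -6], "rot": [0, 0, -0.036], "gripper": 1}, {"dp": [-21, -230, -6], "rot": [0, 0, -0.036], "gripper": 1}, {"dp": [-24, -258, -6], "rot": [0, 0, -0.036], "gripper": 1}, {"dp": [-24.6, -271, -6], "rot": [0, 0, -0.036], "gripper": 1}])

```text
time: 8.43
tcp_pos: [514.4, 132.9, 136.7]
tcp_rot: [3.142, 0.001, 0.024]
force: [0.2, -0.4, -3.2]
opening: 12.7
grasp_force: 58.7
```

>>> step_arm(series=[{"dp": [0, 0, 30], "rot": [0, 0, 0], "gripper": 1}, {"dp": [0, 0, 55], "rot": [0, 0, 0], "gripper": 1}, {"dp": [0, 0, 55], "rot": [0, 0, 0], "gripper": 1}, {"dp": [0, 0, 55], "rot": [0, 0, 0], "gripper": 1}])

```text
time: 8.93
tcp_pos: [515.7, 131.0, 82.7]
tcp_rot: [-3.141, -0.001, 0.022]
force: [-0.1, -0.1, -3.0]
opening: 13.2
grasp_force: 58.6
```

```bash
python3 - <<'E'
from h import *
from bench import monitor
s=monitor.read_state(); print(s["tcp_pos"],s["tcp_rot"],s["opening"],s["force"])
a=optics.camera("scene");b=optics.camera("top")
cv2.imwrite("pics/p_s.png",a[:,:,::-1]);cv2.imwrite("pics/p_t.png",b[:,:,::-1])
cv2.imwrite("pics/p.png",np.hstack([cv2.resize(a[210:280,185:275,::-1],(540,420),interpolation=2),cv2.resize(b[175:245,165:209,::-1],(260,420),interpolation=2)]))
E
```

```text
[515.69095652 131.00535695  82.73193629] [-3.14149620e+00 -8.52710265e-04  2.15038850e-02] 13.188030544197026 [-0.12457475 -0.14087584 -3.00536803]
```

View pics/p.png

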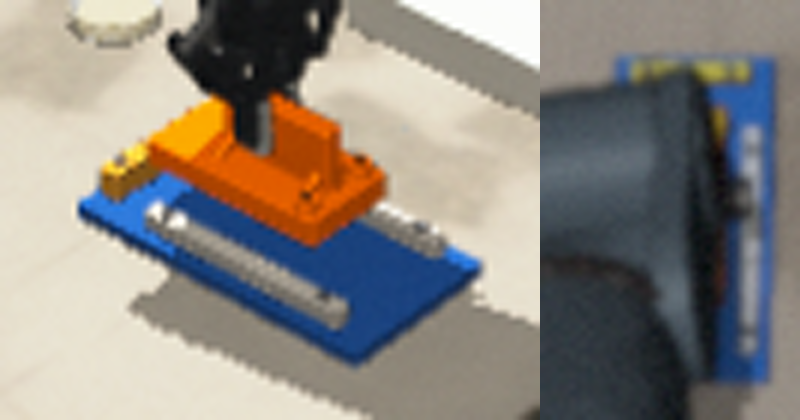

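The bracket is level above the gauge between the rails, its tongue at crop (150,150) pointing at the stop at (120,170). I check the lateral centring against the rails numerically.

```bash
python3 - <<'E'
from h import *
T=cv2.imread("pics/top0.png")[:,:,::-1].astype(float);S=cv2.imread("pics/scene0.png")[:,:,::-1].astype(float)
P=cv2.imread("pics/p_s.png")[:,:,::-1].astype(float)
R0=lambda n,im,b,t: print(n,soft(n,im[...,0],b,t,26)[1])
for t in(90,110): R0("top",T,(175,194,183,236),t);R0("top",T,(196,194,205,236),t)
# scene rails: red channel high, inside blue
for im in(S,):
    m=np.where(im[...,0]>120,255,0).astype(np.uint8); m[:,:205]=0
    for box in((208,230,262,255),(207,240,246,268)):
        x0,y0,x1,y1=box
        k=np.zeros_like(m);k[y0:y1,x0:x1]=m[y0:y1,x0:x1]
        n,l,st,ce=cv2.connectedComponentsWithStats(k)
        print(box,[(st[i].tolist(),ce[i].round(1).tolist(),ray("scene",ce[i],24).round(1).tolist()) for i in range(1,n) if st[i][4]>40])
# foot outline corners in scene at z of foot
px,r=soft("scene",P[...,0]-P[...,2],(205,222,252,254),70,45.6); print(r)
for f in([0,1],[.3,1],[1,.3]): p=px[np.argmax(px@f)]; print("foot low corner",p,ray("scene",p,45.6))
for im in(S,P):
  px,r=soft("scene",im[...,2]-im[...,0],(192,225,272,276),60,0)
  for f in([-.6,1],[0,1],[.5,1],[-1,.3],[1,0]): p=px[np.argmax(px@f)]; print("plate corner",f,p,ray("scene",p,0))
E
```

```text
top [499.8 176.5 166.5  26.5   2.9]
top [501.3  88.  153.   16.9   2.4]
top [499.8 177.  166.5  25.4   2.9]
top [509.9  88.3 133.9  14.    2.3]
(208, 230, 262, 255) [([208, 230, 54, 22, 583], [243.2, 236.9], [[514.3, 65.0]]), ([209, 243, 24, 12, 73], [220.0, 249.5], [[523.1, 172.0]])]
(207, 240, 246, 268) [([209, 243, 34, 20, 119], [226.0, 252.7], [[494.8, 171.8]]), ([207, 251, 31, 17, 267], [217.0, 261.8], [[482.3, 226.9]])]
[530.  127.5 151.2 135.    2. ]
foot low corner [236.5625 250.4375] [[456.34561352 159.60412165]]
foot low corner [236.6875 250.4375] [[456.03236255 159.33063828]]
foot low corner [248.9375 241.8125] [[458.32450495  96.1043191 ]]
plate corner [-0.6, 1] [198.1875 245.3125] [[622.75732579 183.47424379]]
plate corner [0, 1] [243.5625 269.3125] [[410.44010567 176.30434163]]
plate corner [0.5, 1] [244.9375 269.0625] [[407.90606305 172.35704758]]
plate corner [-1, 0.3] [197.8125 244.8125] [[625.98950514 182.30326869]]
plate corner [1, 0] [264.4375 253.6875] [[414.00540056  66.24469032]]
plate corner [-0.6, 1] [198.0625 245.3125] [[623.09156481 183.76773693]]
plate corner [0, 1] [243.5625 269.6875] [[409.11244219 177.74374226]]
plate corner [0.5, 1] [244.1875 269.6875] [[407.56036763 176.38871687]]
plate corner [-1, 0.3] [197.6875 244.5625] [[627.44181807 181.56938246]]
plate corner [1, 0] [264.4375 253.8125] [[413.54139518  66.78678571]]
```

Rails, plate and foot agree to within about 2 mm against 4 mm of clearance. I lower, watching the force.

>>> step_arm(series=[{"dp": [0, 0, 8], "rot": [0, 0, 0], "gripper": 1}, {"dp": [0, 0, 14], "rot": [0, 0, 0], "gripper": 1}, {"dp": [0, 0, 17], "rot": [0, 0, 0], "gripper": 1}, {"dp": [0, 0, 20], "rot": [0, 0, 0], "gripper": 1}, {"dp": [0, 0, 23], "rot": [0, 0, 0], "gripper": 1}, {"dp": [0, 0, 25], "rot": [0, 0, 0], "gripper": 1}, {"dp": [0, 0, 25], "rot": [0, 0, 0], "gripper": 1}])

```text
time: 9.9
tcp_pos: [515.2, 131.1, 56.8]
tcp_rot: [-3.142, 0.0, 0.022]
force: [-0.7, -0.1, -1.8]
opening: 12.9
grasp_force: 58.7
```

>>> step_arm(series=[{"dp": [0, 0, 2], "rot": [0, 0, 0], "gripper": 1}, {"dp": [0, 0, 4], "rot": [0, 0, 0], "gripper": 1}, {"dp": [0, 0, 6], "rot": [0, 0, 0], "gripper": 1}, {"dp": [0, 0, 6], "rot": [0, 0, 0], "gripper": 1}])

```text
time: 10.4
tcp_pos: [515.2, 131.1, 50.8]
tcp_rot: [3.142, 0.0, 0.022]
force: [-0.2, -0.5, -2.6]
opening: 13.2
grasp_force: 58.7
```

>>> step_arm(series=[{"dp": [0, 0, 0.7], "rot": [0, 0, 0], "gripper": 1}, {"dp": [0, 0, 1.4], "rot": [0, 0, 0], "gripper": 1}, {"dp": [0, 0, 1.4], "rot": [0, 0, 0], "gripper": 1}])

```text
time: 10.78
tcp_pos: [515.2, 131.1, 49.5]
tcp_rot: [3.142, 0.0, 0.022]
force: [0.2, 0.2, -1.4]
opening: 13.1
grasp_force: 58.7
```

>>> step_arm(series=[{"dp": [0, 0, 0.7], "rot": [0, 0, 0], "gripper": 1}, {"dp": [0, 0, 0.7], "rot": [0, 0, 0], "gripper": 1}])

```text
time: 11.02
tcp_pos: [515.3, 131.1, 49.1]
tcp_rot: [-3.142, -0.0, 0.022]
force: [-2.4, -1.5, 3.4]
opening: 13.0
grasp_force: 59.4
```

The bracket touches down: the vertical force went from -3 to +3.4 N. Now I slide it gently along.

>>> step_arm(series=[{"dp": [2, 0, 0], "rot": [0, 0, 0], "gripper": 1}, {"dp": [4, 0, 0], "rot": [0, 0, 0], "gripper": 1}, {"dp": [6, 0, 0], "rot": [0, 0, 0], "gripper": 1}, {"dp": [8, 0, 0], "rot": [0, 0, 0], "gripper": 1}, {"dp": [10, 0, 0], "rot": [0, 0, 0], "gripper": 1}, {"dp": [10, 0, 0], "rot": [0, 0, 0], "gripper": 1}])

```text
time: 11.78
tcp_pos: [525.1, 131.4, 49.1]
tcp_rot: [-3.142, 0.0, 0.022]
force: [-4.3, 0.0, 4.1]
opening: 13.1
grasp_force: 59.8
```

>>> step_arm(series=[{"dp": [1, 0, 0], "rot": [0, 0, 0], "gripper": 1}, {"dp": [2, 0, 0], "rot": [0, 0, 0], "gripper": 1}, {"dp": [3, 0, 0], "rot": [0, 0, 0], "gripper": 1}, {"dp": [3, 0, 0], "rot": [0, 0, 0], "gripper": 1}])

```text
time: 12.28
tcp_pos: [528.0, 131.4, 49.1]
tcp_rot: [-3.142, 0.001, 0.022]
force: [-4.5, -0.3, 6.6]
opening: 12.8
grasp_force: 60.0
```

>>> step_arm(series=[{"dp": [0.7, 0, 0], "rot": [0, 0, 0], "gripper": 1}, {"dp": [1.4, 0, 0], "rot": [0, 0, 0], "gripper": 1}, {"dp": [2, 0, 0], "rot": [0, 0, 0], "gripper": 1}])

```text
time: 12.65
tcp_pos: [529.8, 131.5, 49.1]
tcp_rot: [-3.142, 0.001, 0.022]
force: [-6.2, -0.7, 7.2]
opening: 12.9
grasp_force: 60.2
```

>>> step_arm(series=[{"dp": [0.7, 0, 0], "rot": [0, 0, 0], "gripper": 1}, {"dp": [1.4, 0, 0], "rot": [0, 0, 0], "gripper": 1}, {"dp": [2, 0, 0], "rot": [0, 0, 0], "gripper": 1}])

```text
time: 13.02
tcp_pos: [531.8, 131.5, 49.1]
tcp_rot: [3.142, 0.001, 0.022]
force: [-4.9, 0.2, 7.7]
opening: 13.1
grasp_force: 60.1
```

>>> step_arm(series=[{"dp": [0.7, 0, -0.1], "rot": [0, 0, 0], "gripper": 1}, {"dp": [1.4, 0, -0.2], "rot": [0, 0, 0], "gripper": 1}, {"dp": [2, 0, -0.2], "rot": [0, 0, 0], "gripper": 1}])

```text
time: 13.4
tcp_pos: [534.1, 131.5, 49.1]
tcp_rot: [3.142, 0.001, 0.022]
force: [-4.1, -0.1, 5.9]
opening: 13.3
grasp_force: 59.9
```

>>> step_arm(series=[{"dp": [0.7, 0, 0], "rot": [0, 0, 0], "gripper": 1}, {"dp": [1.4, 0, 0], "rot": [0, 0, 0], "gripper": 1}, {"dp": [1.4, 0, 0], "rot": [0, 0, 0], "gripper": 1}])

```text
time: 13.78
tcp_pos: [535.6, 131.5, 49.1]
tcp_rot: [-3.142, 0.0, 0.022]
force: [-3.7, -1.1, 6.0]
opening: 13.3
grasp_force: 59.8
```

>>> step_arm(series=[{"dp": [0.7, 0, 0], "rot": [0, 0, 0], "gripper": 1}, {"dp": [1.4, 0, 0], "rot": [0, 0, 0], "gripper": 1}, {"dp": [1.4, 0, 0], "rot": [0, 0, 0], "gripper": 1}])

```text
time: 14.15
tcp_pos: [536.1, 131.6, 49.1]
tcp_rot: [3.141, 0.002, 0.022]
force: [-9.3, -0.1, 10.0]
opening: 13.3
grasp_force: 60.7
```

>>> step_arm(series=[{"dp": [0.7, 0, 0], "rot": [0, 0, 0], "gripper": 1}, {"dp": [1.4, 0, 0], "rot": [0, 0, 0], "gripper": 1}, {"dp": [1.4, 0, 0], "rot": [0, 0, 0], "gripper": 1}])

```text
time: 14.52
tcp_pos: [536.1, 131.6, 49.1]
tcp_rot: [3.141, 0.006, 0.022]
force: [-18.2, -0.4, 17.6]
opening: 13.2
grasp_force: 61.8
```

The stop is felt: x stalls at 536.1 while the force climbs to -18 N. I ease the push and release.

>>> step_arm(series=[{"dp": [-1, 0, -0.2], "rot": [0, 0, 0], "gripper": 1}, {"dp": [-1.6, 0, -0.3], "rot": [0, 0, 0], "gripper": 1}, {"dp": [-1.6, 0, -0.3], "rot": [0, 0, 0], "gripper": 1}])

```text
time: 14.9
tcp_pos: [536.1, 131.6, 49.1]
tcp_rot: [3.142, 0.002, 0.022]
force: [-6.9, 1.1, 4.7]
opening: 13.0
grasp_force: 59.6
```

>>> step_arm(series=[{"dp": [0, 0, 0], "rot": [0, 0, 0], "gripper": 0.6}, {"dp": [0, 0, 0], "rot": [0, 0, 0], "gripper": 0.4}, {"dp": [0, 0, 0], "rot": [0, 0, 0], "gripper": 0.2}, {"dp": [0, 0, 0], "rot": [0, 0, 0], "gripper": 0.0}, {"dp": [0, 0, 0], "rot": [0, 0, 0], "gripper": 0.0}, {"dp": [0, 0, 0], "rot": [0, 0, 0], "gripper": 0.0}])

```text
time: 15.65
tcp_pos: [536.9, 131.6, 49.3]
tcp_rot: [-3.142, -0.0, 0.022]
force: [0.4, 0.2, -0.0]
opening: 43.0
grasp_force: 0.0
```

Released. I rise straight up, back away and check.

>>> step_arm(series=[{"dp": [0, 0, -15], "rot": [0, 0, 0], "gripper": 0.0}, {"dp": [0, 0, -45], "rot": [0, 0, 0], "gripper": 0.0}, {"dp": [0, 0, -95], "rot": [0, 0, 0], "gripper": 0.0}, {"dp": [0, 0, -150], "rot": [0, 0, 0], "gripper": 0.0}, {"dp": [0, 50, -180], "rot": [0, 0, 0], "gripper": 0.0}, {"dp": [0, 110, -180], "rot": [0, 0, 0], "gripper": 0.0}, {"dp": [0, 170, -180], "rot": [0, 0, 0], "gripper": 0.0}, {"dp": [0, 220, -180], "rot": [0, 0, 0], "gripper": 0.0}])

```text
time: 16.65
tcp_pos: [541.4, -90.5, 230.7]
tcp_rot: [3.141, -0.001, 0.021]
force: [0.3, 0.7, -0.3]
opening: 42.5
grasp_force: 0.0
```

>>> step_arm(series=[{"dp": [0, 0, 0], "rot": [0, 0, 0], "gripper": 0.0}, {"dp": [0, 0, 0], "rot": [0, 0, 0], "gripper": 0.0}, {"dp": [0, 0, 0], "rot": [0, 0, 0], "gripper": 0.0}])

```text
time: 17.02
tcp_pos: [541.7, -87.3, 229.7]
tcp_rot: [-3.142, -0.0, 0.023]
force: [-0.1, 0.7, 0.8]
opening: 42.3
grasp_force: 0.0
```

```bash
python3 - <<'E'
from h import *
from bench import monitor
s=monitor.read_state(); print(s["tcp_pos"],s["opening"],s["force"],abs(s["joint_velocities"]).max())
a=optics.camera("scene");b=optics.camera("top")
cv2.imwrite("pics/f.png",np.hstack([cv2.resize(a[210:280,185:275,::-1],(540,420),interpolation=2),cv2.resize(b[175:245,165:209,::-1],(260,420),interpolation=2)]))
print("foot",soft("top",b[...,0].astype(float)-b[...,2],(178,190,204,242),60,32)[1])
E
```

```text
[541.65377994 -87.25192302 229.65132844] 42.303787845063454 [-0.1094444   0.71738451  0.76424173] 0.0031361021703921726
foot [537.2 133.1 124.   63.5   1.4]
```

View pics/f.png

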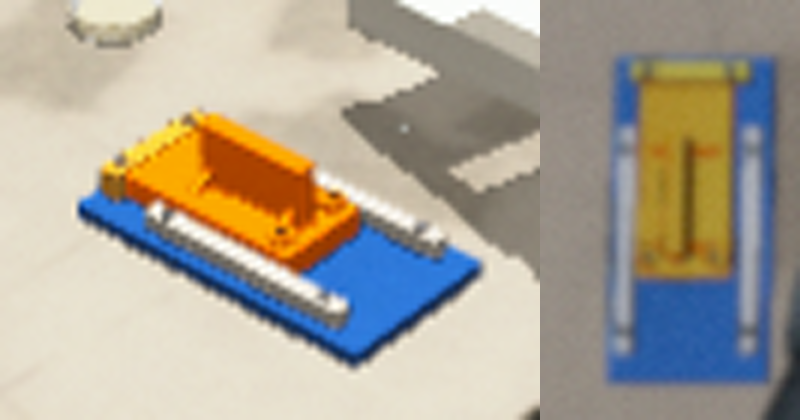

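The bracket lies flat between the rails at top crop columns 637–733, with the rails at 625 and 750. Its yaw of 1.4° matches the gauge, and its tongue end is against the brass stop at crop row 80. I hand in.

```bash
python3 -c "
from bench import robot
print(robot.close_job())"
```

```text
the job is handed in; nothing more can be done
None
```

The job is handed in: the dog is turned clear at about -1.5 rad, and the bracket is released flat between the gauge rails, up against the brass stop (I felt about 18 N); no verdict came back.

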